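# Line up the flux jars by size beside the soldering iron

### The job

Stand the four amber glass jars in order of size on the row of four round pads, one jar upright in the middle of each pad: the biggest on the pad next to the soldering-iron stand, then smaller and smaller towards the far end of the row. Set each jar down gently, do not tip any over, and leave the circuit board that lies among them where it is.

Things in the scene. Friction and masses are not known exactly. Their poses are not given: they have to be found in the camera images.
- jar_xl: Biggest of four amber glass jars with black lids, upright and closed: 57 mm across, 88 mm tall. Origin: centre of its underside; z up its axis. Starts loose on the table.
- jar_l: Second biggest of four amber glass jars with black lids, upright and closed: 47 mm across, 72 mm tall. Origin: centre of its underside; z up its axis. Starts loose on the table.
- jar_m: Third biggest of four amber glass jars with black lids, upright and closed: 38 mm across, 58 mm tall. Origin: centre of its underside; z up its axis. Starts loose on the table.
- jar_s: Smallest of four amber glass jars with black lids, upright and closed: 30 mm across, 45 mm tall. Origin: centre of its underside; z up its axis. Starts loose on the table.
- pad_a: One of four round black rubber pads in a row, about 80 mm apart, fixed on a flat aluminium strip (340 x 78 mm); this one is the right-hand (-y) end as seen from the robot. 60 mm across. Origin: centre of its underside, on the strip 4 mm above the table; the pad's top is 2.5 mm above its origin, 6.5 mm above the table.
- pad_b: One of four round black rubber pads in a row, about 80 mm apart, fixed on a flat aluminium strip (340 x 78 mm); this one is second from the right as seen from the robot. 60 mm across. Origin: centre of its underside, on the strip 4 mm above the table; the pad's top is 2.5 mm above its origin, 6.5 mm above the table.
- pad_c: One of four round black rubber pads in a row, about 80 mm apart, fixed on a flat aluminium strip (340 x 78 mm); this one is third from the right as seen from the robot. 60 mm across. Origin: centre of its underside, on the strip 4 mm above the table; the pad's top is 2.5 mm above its origin, 6.5 mm above the table.
- pad_d: One of four round black rubber pads in a row, about 80 mm apart, fixed on a flat aluminium strip (340 x 78 mm); this one is the left-hand (+y) end as seen from the robot. 60 mm across. Origin: centre of its underside, on the strip 4 mm above the table; the pad's top is 2.5 mm above its origin, 6.5 mm above the table.
- iron_stand: Soldering-iron stand: black square base 80 x 80 x 22 mm with a steel tube and a green-handled iron leaning away from the robot, about 155 mm tall. Fixed just beyond one end of the strip, either left or right, about 115 mm from the nearest pad's centre (a white solder reel, 56 mm across and 40 mm tall, stands beyond the other end). Origin: centre of its underside.
- board: Loose green circuit board with black chips, 75 x 40 mm, 8 mm thick over its chips, lying between the jars. Origin: centre of its underside; x along its length.
Mind the look-alikes: they are no part of the job. Leave any purple look-alike of the jar_s alone. Leave any red look-alike of the pad_b alone.

How it is judged:
At the end, for the whole second after the job is handed in: Each jar stands upright (within 0.1 rad) and at rest on its own pad, its centre within 12 mm of the pad's centre; the biggest is on the end pad beside the iron stand and the sizes fall in order towards the other end (((horizontal distance between iron_stand and pad_a below 0.2 m and horizontal distance between jar_xl and pad_a below 0.012 m and horizontal distance between jar_l and pad_b below 0.012 m and horizontal distance between jar_m and pad_c below 0.012 m and horizontal distance between jar_s and pad_d below 0.012 m) or (horizontal distance between iron_stand and pad_d below 0.2 m and horizontal distance between jar_xl and pad_d below 0.012 m and horizontal distance between jar_l and pad_c below 0.012 m and horizontal distance between jar_m and pad_b below 0.012 m and horizontal distance between jar_s and pad_a below 0.012 m)) and height (world z) of jar_xl between 0.003 and 0.011 m and angle between each of jar_xl, jar_l, jar_m, jar_s's own z axis and vertical below 0.1 rad and linear speed of each of jar_xl, jar_l, jar_m, jar_s below 0.02 m/s and angular speed of each of jar_xl, jar_l, jar_m, jar_s below 0.2 rad/s and height (world z) of jar_l between 0.003 and 0.011 m and height (world z) of jar_m between 0.003 and 0.011 m and height (world z) of jar_s between 0.003 and 0.011 m); the robot touches nothing.
It fails at once if the circuit board is moved by more than 20 mm (distance of board from where it was at the start of the episode above 0.02 m).
It fails at once if a jar is tipped over (angle between any of jar_xl, jar_l, jar_m, jar_s's own z axis and vertical above 0.6 rad).
It fails at once if a jar is banged down on a pad (over 45 N) (contact force between any of jar_xl, jar_l, jar_m, jar_s and pad_a above 45 N or contact force between any of jar_xl, jar_l, jar_m, jar_s and pad_b above 45 N or contact force between any of jar_xl, jar_l, jar_m, jar_s and pad_c above 45 N or contact force between any of jar_xl, jar_l, jar_m, jar_s and pad_d above 45 N).
It fails at once if a jar is dropped on a pad (it comes down the last centimetre at over 0.4 m/s) ((height (world z) of jar_xl below 0.02 m and linear speed of jar_xl above 0.4 m/s and (horizontal distance between jar_xl and pad_a below 0.03 m or horizontal distance between jar_xl and pad_b below 0.03 m or horizontal distance between jar_xl and pad_c below 0.03 m or horizontal distance between jar_xl and pad_d below 0.03 m)) or (height (world z) of jar_l below 0.02 m and linear speed of jar_l above 0.4 m/s and (horizontal distance between jar_l and pad_a below 0.03 m or horizontal distance between jar_l and pad_b below 0.03 m or horizontal distance between jar_l and pad_c below 0.03 m or horizontal distance between jar_l and pad_d below 0.03 m)) or (height (world z) of jar_m below 0.02 m and linear speed of jar_m above 0.4 m/s and (horizontal distance between jar_m and pad_a below 0.03 m or horizontal distance between jar_m and pad_b below 0.03 m or horizontal distance between jar_m and pad_c below 0.03 m or horizontal distance between jar_m and pad_d below 0.03 m)) or (height (world z) of jar_s below 0.02 m and linear speed of jar_s above 0.4 m/s and (horizontal distance between jar_s and pad_a below 0.03 m or horizontal distance between jar_s and pad_b below 0.03 m or horizontal distance between jar_s and pad_c below 0.03 m or horizontal distance between jar_s and pad_d below 0.03 m))).
It also fails if it takes over 99 s, if anything falls off the work surface, if the arm or the gripper's body presses on something with over 40 N, if the wrist force passes 120 N, or if a joint passes its speed limit or range.

### The arm

A 6-joint arm with a two-finger parallel gripper is mounted at the origin on the work surface. World frame = base frame: x ahead of the robot, y to its left, z up, the work surface at z = 0. Lengths are in m, angles in rad, forces in N, time in s.
With the tool pointing down it reaches from about 0.275 to 0.875 m from the base axis. Payload 12.5 kg.
Tool frame: the origin (TCP) lies midway between the tips of the shut fingers; the grasp point (between the pads) lies 19 mm behind it; x points along the fingers, y is the direction in which the jaws open and shut, and the axes are right-handed (so a half turn about x gives the same grasp; the last joint's range is limited). The gripper opens to 85 mm and grips with 20 to 120 N. Pads are 22 mm wide; open, the fingers measure 114 mm over their backs; the gripper's body (76 mm by 85 mm) begins 54 mm behind the grasp point. The pads swing forward as they close: fully open they stand 13 mm farther back than shut.
Start: joints at [1.181, 0.351, 1.652, -0, 1.139, -0.085], TCP at [0.165, 0.525, 0.203] pointing down, gripper open.
Joint ranges: [-2.75, 2.75], [-0.79, 2.1], [0.01, 2.65], [-1.57, 4.71], [0.07, 3.14], [-2.87, 2.87]. Speed limits (rad/s): [2.22, 2.22, 2.79, 3.14, 3.14, 3.14].

### API

Orientations are given as a rotation vector (axis times angle).
In Python, from bench import get_obs, capture, get_calibration, sign_off gives the robot as it stands. The module is installed in compiled form; this text tells all that it offers.
- The arm moves only by the tool step_arm, never from a script. Its arguments are lists of equal length, an entry for each row: "twist": the turn, a rotation vector about the world's x, y, z as a fraction of full scale, a list of three; "xyz": the shift along the world's x, y, z as a fraction of full scale, a list of three; "fingers": the opening, from -1 (shut) to 1 (fully open). A call has 1 to 20 rows; each row is the pose to reach, as a shift and turn from the pose commanded when the call began; what a row does not reach only later rows make up. Full scale, the value 1, is 20 cm for a shift and pi/2 rad for a turn. A row lasts 1/8 s, in which the tool goes at most 62.5 mm and 10.7 degrees, less where a joint would pass 70% of its speed; a pose out of reach is approached as far as the arm can. A call with a number of a shift or a turn outside -1 to 1 is refused whole. A call with a gripper value outside its range is refused whole. The fingers move at their own pace and stop on an object; "force" is the grip in N (left out, the last holds). Time passes only in rows, so rows that repeat a pose let the fingers close. It gives the time, the measured TCP pose, the force and the opening at its end, in the units of the state.
- get_obs(): the state, without advancing time (a new reading comes with each control period).
- capture(name): name is "scene" or "side" or "wrist"; returns (picture, depth): 420x560x3 uint8, red, green, blue; 420x560 float32, m along the optical axis (not along the pixel's ray), 0 where there is no reading.
- get_calibration(name): a dict with "K" (3x3 intrinsics, pixels), "R" (3x3) and "t" (3): a world point X has camera coordinates R X + t; the wrist camera has in their place "mount" (4x4, takes a point from camera to tool coordinates, whose origin is the TCP and whose axes are the tool frame's). Camera axes: x right, y down, z forward; pixel columns grow to the right and rows downward; lengths in m; the calibration is good to about 2 mm. A picture is of the moment at which its call begins: read the wrist's pose just before it. get_calibration takes no time and is no camera call.
- sign_off(): hands the job in, once; it reports no verdict.
The state is a dict: "t": time; "joint_pos": joint angles; "joint_velocities": joint speeds; "effort": joint torques, N m; "tcp_pos": TCP position; "tool_rot": TCP orientation; "ft_force": force on the tool from outside, world axes, zero at the start; "moment": the same for the moment, N m; "opening": finger opening in m.
Only numpy, scipy, OpenCV 4.12 (cv2) and the standard library are available. Lean on these libraries where they do the work, as an engineer would, in place of code of your own. Each camera call takes 0.05 s, during which the arm holds its last target.

## Working session

There is one attempt and no reset: what is moved stays moved. The work goes in short steps, Python scripts to look and compute and a tool call to move; the robot and the scene stay as the last step left them, time stands still between calls to the robot, and variables do not carry over. Pictures are saved under pics/ and viewed, and the job is handed in when it is done.

Besides the shell and the picture viewer there is one more tool, called after "Call:" as name(argument=value, ...), one argument or row to a line, values as JSON. step_arm: Moves the arm, as the interface text tells. Shift numbers are shares of 20 cm and turn numbers shares of pi/2 rad, none past 1 either way. Its arguments: {"type":"object","properties":{"twist":{"type":"array"},"xyz":{"type":"array"},"fingers":{"type":"array"},"force":{"type":"number"}},"required":["twist","xyz","fingers"]}

```bash
mkdir -p pics; python3 - <<'E'
from bench import *
import cv2,numpy as np
o=get_obs(); print({k:np.round(v,3) for k,v in o.items()})
for n in("scene","side"):
    p,d=capture(n); cv2.imwrite(f"pics/{n}0.png",p[...,::-1]); np.savez(f"{n}0.npz",p=p,d=d)
    c=get_calibration(n); print(n,c)
print(get_calibration("wrist"))
E
```

```text
{'t': np.float64(0.0), 'joint_pos': array([ 1.181,  0.351,  1.652, -0.   ,  1.139, -0.085]), 'joint_velocities': array([ 0.001,  0.001,  0.002, -0.   ,  0.001, -0.   ]), 'effort': array([-2.0000e-03, -5.0609e+01, -2.9141e+01, -0.0000e+00,  5.0000e-03,
        0.0000e+00]), 'tcp_pos': array([0.165, 0.524, 0.202]), 'tool_rot': array([ 0.238,  1.558, -0.24 ]), 'ft_force': array([0.276, 0.315, 0.516]), 'moment': array([ 0.065,  0.038, -0.037]), 'opening': np.float64(0.086)}
scene {'K': array([[444.1893287 ,   0.        , 271.19851064],
       [  0.        , 444.1893287 , 213.7146218 ],
       [  0.        ,   0.        ,   1.        ]]), 'R': array([[ 0.80223067,  0.59701192,  0.00164984],
       [ 0.38440263, -0.51442003, -0.76655505],
       [-0.45679379,  0.61558818, -0.64217648]]), 't': array([-0.45866511, -0.16290999,  1.2746398 ])}
side {'K': array([[463.40318964,   0.        , 277.05202429],
       [  0.        , 463.40318964, 210.46349179],
       [  0.        ,   0.        ,   1.        ]]), 'R': array([[-0.99962591, -0.02499366,  0.0111062 ],
       [-0.02474024,  0.65321066, -0.75677193],
       [ 0.01165982, -0.7567636 , -0.65358465]]), 't': array([0.53680354, 0.03703528, 1.03076943])}
{'K': array([[324.97845811,   0.        , 279.35012907],
       [  0.        , 324.97845811, 206.30757927],
       [  0.        ,   0.        ,   1.        ]]), 'mount': array([[ 2.48851076e-04, -2.62260958e-01,  9.64996958e-01,
        -1.72446194e-01],
       [ 9.99999969e-01,  6.89769084e-05, -2.39131447e-04,
        -9.09946926e-04],
       [-3.84766456e-06,  9.64996987e-01,  2.62260967e-01,
        -6.47570829e-02],
       [ 0.00000000e+00,  0.00000000e+00,  0.00000000e+00,
         1.00000000e+00]])}
```

View pics/scene0.png

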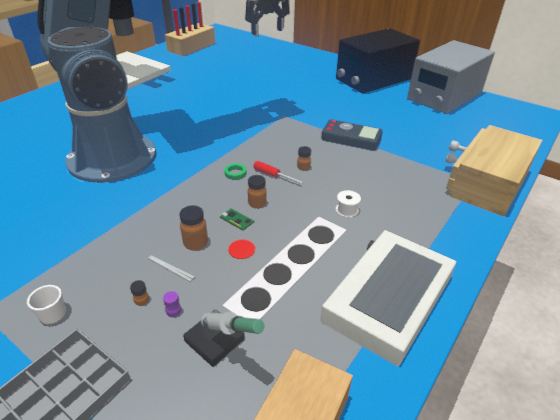

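View pics/side0.png

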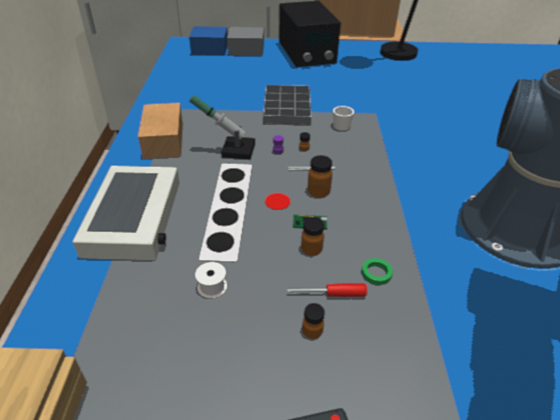

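The scene picture shows these candidates:
- **Amber jars:** xl (194,228), l (257,192), m (304,158), s (139,293).
- **Look-alikes:** a purple jar at (172,303) and a red disc at (242,249). Neither is part of the job.
- **Black pads:** (256,299), (277,274), (301,254), (321,235).
- **Ends of the strip:** the iron stand is at (214,340) by the near pad, and the reel is at (348,203).

Next I'll measure positions and check them in a crop.

```bash
cat > h.py <<'E'
import numpy as np,cv2
from bench import *
def cloud(n,d):
    c=get_calibration(n);K,R,t=c["K"],c["R"],c["t"]
    v,u=np.mgrid[:d.shape[0],:d.shape[1]]
    X=np.stack([(u-K[0,2])/K[0,0]*d,(v-K[1,2])/K[1,1]*d,d],-1)
    return (X-t)@R
def proj(n,X):
    c=get_calibration(n);q=c["K"]@(c["R"]@np.asarray(X,float)+c["t"]);return q[:2]/q[2]
E
python3 - <<'E'
from h import *
cl={};im={}
for n in("scene","side"):
    z=np.load(n+"0.npz");cl[n]=cloud(n,z["d"]);im[n]=z["p"]
seed={"xl":(194,216),"l":(257,184),"m":(304,153),"s":(138,287),"purple":(171,297)}
for k,(u,v) in seed.items():
    p0=cl["scene"][v,u]
    for n in cl:
        W=cl[n].reshape(-1,3);C=im[n].reshape(-1,3).astype(int)
        near=(np.hypot(*(W[:,:2]-p0[:2]).T)<.045)&(W[:,2]>.012)
        h=np.percentile(W[near,2],97); top=near&(W[:,2]>h-.004)
        (c,r)=cv2.minEnclosingCircle(W[top,:2].astype(np.float32))
        print(k,n,"top",h.round(4),"circ",np.round(c,4),"r",round(r,4),"med",np.median(W[top,:2],0).round(4),top.sum())
# pads: dark pixels
hsv={n:cv2.cvtColor(im[n],cv2.COLOR_RGB2HSV) for n in im}
for n,ss in(("scene",[(256,299),(277,274),(301,254),(321,235)]),("side",[(233,175),(231,195),(225,217),(220,242)])):
    for u,v in ss:
        m=(im[n].max(2)<75).astype(np.uint8);_,L=cv2.connectedComponents(m)
        s=L==L[v,u];P=cl[n][s];
        c,ax,_=cv2.fitEllipse(cv2.convexHull(P[:,:2].astype(np.float32)*1000)) 
        print(n,(u,v),s.sum(),"pad c",np.round(np.array(c)/1000,4),"axes mm",np.round(ax,1),"z",np.median(P[:,2]).round(4))
for n,(u,v) in(("board",(237,218)),("stand",(214,342)),("reel",(348,203)),("red",(242,249)),("tweez",(170,267)),("ring",(235,172)),("drv",(267,170))): print(n,cl["scene"][v,u].round(3))
c=cv2.resize(im["scene"][130:350,110:350,::-1],None,fx=3.2,fy=2.7);cv2.imwrite("pics/crop.png",c[:600,:800])
E
```

```text
xl scene top 0.0894 circ [ 0.4416 -0.111 ] r 0.0264 med [ 0.442  -0.1119] 284
xl side top 0.0893 circ [ 0.4409 -0.1129] r 0.0271 med [ 0.4388 -0.1112] 229
l scene top 0.0734 circ [0.4657 0.0836] r 0.0216 med [0.4673 0.0828] 150
l side top 0.0734 circ [0.4616 0.0839] r 0.022 med [0.4625 0.0851] 246
m scene top 0.0596 circ [0.4707 0.2888] r 0.0199 med [0.4713 0.2861] 74
m side top 0.0595 circ [0.468  0.2864] r 0.0182 med [0.467  0.2874] 275
s scene top 0.0467 circ [ 0.4728 -0.296 ] r 0.0149 med [ 0.4741 -0.2958] 136
s side top 0.0461 circ [ 0.4706 -0.2958] r 0.0152 med [ 0.4706 -0.2945] 54
purple scene top 0.0466 circ [ 0.5436 -0.2776] r 0.015 med [ 0.5441 -0.2769] 144
purple side top 0.0465 circ [ 0.5398 -0.2767] r 0.0154 med [ 0.5406 -0.2748] 52
scene (256, 299) 225214 pad c [-0.1514  1.1195] axes mm [2942.3 3711.2] z 0.0008
scene (277, 274) 225214 pad c [-0.1514  1.1195] axes mm [2942.3 3711.2] z 0.0008
scene (301, 254) 225214 pad c [-0.1514  1.1195] axes mm [2942.3 3711.2] z 0.0008
scene (321, 235) 225214 pad c [-0.1514  1.1195] axes mm [2942.3 3711.2] z 0.0008
side (233, 175) 229 pad c [ 0.6519 -0.1601] axes mm [52.4 55.2] z 0.0062
side (231, 195) 271 pad c [0.4559 0.6218] axes mm [ 214.4 1518.7] z 0.0064
side (225, 217) 322 pad c [ 0.6539 -0.0037] axes mm [53.7 57.2] z 0.0062
side (220, 242) 391 pad c [0.5909 0.4071] axes mm [148.9 737.4] z 0.0065
board [0.467 0.004 0.005]
stand [ 0.663 -0.291  0.022]
reel [0.67  0.171 0.042]
red [ 0.54  -0.067  0.001]
tweez [ 0.454 -0.201  0.002]
ring [0.334 0.153 0.001]
drv [0.413 0.194 0.018]
```

View pics/crop.png

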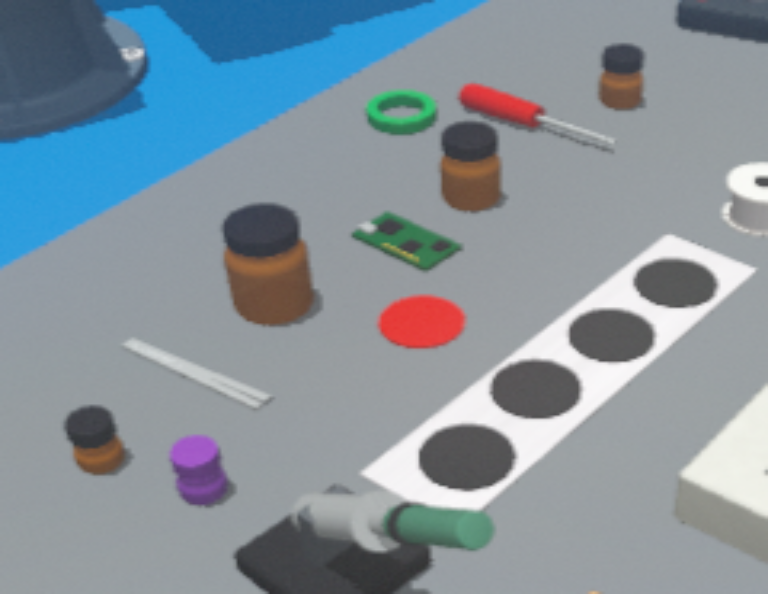

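The crop shows the small amber jar at (95,440), left of its purple twin at (197,470). The stand is beside the near pad, so the order is xl→a, l→b, m→c, s→d. I'll measure the pads more carefully and check the jaw yaw.

```bash
python3 - <<'E'
from h import *
from scipy.spatial.transform import Rotation as Ro
g=np.arange
xs=np.arange(.55,.76,.0005);ys=np.arange(-.25,.17,.0005)
for n in("scene","side"):
    z=np.load(n+"0.npz");c=get_calibration(n)
    Y,X=np.meshgrid(ys,xs,indexing="ij");P=np.stack([X,Y,0*X+.0065],-1)
    q=(P@c["R"].T+c["t"])@c["K"].T;q=(q[...,:2]/q[...,2:]).astype(np.float32)
    w=cv2.remap(z["p"],q[...,0],q[...,1],cv2.INTER_LINEAR)
    cv2.imwrite(f"pics/ortho_{n}.png",cv2.resize(w[...,::-1],None,fx=.7,fy=.7))
    m=(w.max(2)<120).astype(np.uint8)
    for cn in cv2.findContours(m,cv2.RETR_EXTERNAL,cv2.CHAIN_APPROX_NONE)[0]:
        a=cv2.contourArea(cn)*.25
        if 2200<a<3500:
            (cx,cy),ax,_=cv2.fitEllipse(cn);print(n,"pad",round(.55+cx*.0005,4),round(-.25+cy*.0005,4),"ax mm",np.round(np.array(ax)/2,1))
print(Ro.from_rotvec(get_obs()["tool_rot"]).as_matrix().round(3), get_obs()["tcp_pos"])
E
```

```text
scene pad 0.6578 0.0734 ax mm [56.5 57.5]
scene pad 0.6557 -0.0059 ax mm [56.2 57.4]
scene pad 0.6487 -0.0834 ax mm [56.4 57.9]
scene pad 0.6537 -0.1623 ax mm [57.  57.9]
side pad 0.6559 0.0755 ax mm [57.  59.3]
side pad 0.6539 -0.004 ax mm [56.9 58.9]
side pad 0.6469 -0.0815 ax mm [56.6 59.4]
side pad 0.6519 -0.1605 ax mm [56.9 58.8]
[[-0.     0.3    0.954]
 [-0.001  0.954 -0.3  ]
 [-1.    -0.001 -0.   ]] [0.16490678 0.52434961 0.20220285]
```

Pads (mean of the two cameras): a (.653,-.1615), b (.648,-.0825), c (.655,-.005), d (.657,.0745). Jars: XL (.441,-.112), L (.464,.084), M (.469,.2875), S (.472,-.296). Jar tops match their heights to about 1.5 mm. I'll turn the jaws along world x, since that direction is clear at every jar and pad. The first jar is M.

Call:
step_arm(
  twist=[
    [0,0,-0.1],
    [0,0,-0.2],
    [0,0,-0.3],
    [0,0,-0.4],
    [0,0,-0.5],
    [0,0,-0.6],
    [0,0,-0.7],
    [0,0,-0.806],
    [0,0,-0.806],
    [0,0,-0.806],
  ],
  xyz=[
    [0.12,-0.1,0],
    [0.25,-0.2,0],
    [0.37,-0.3,0],
    [0.5,-0.4,0],
    [0.62,-0.5,0],
    [0.75,-0.6,0],
    [0.87,-0.7,0],
    [1,-0.8,0],
    [1,-0.8,0],
    [1,-0.8,0],
  ],
  fingers=[1,1,1,1,1,1,1,1,1,1],
  force=35,
)

```text
t: 1.35
tcp_pos: [0.3646, 0.3648, 0.2025]
tool_rot: [1.208, 1.21, -1.209]
ft_force: [0.6, -0.2, -0.6]
opening: 0.0852
```

Call:
step_arm(
  twist=[
    [0,0,0],
    [0,0,0],
    [0,0,0],
    [0,0,0],
    [0,0,0],
    [0,0,0],
  ],
  xyz=[
    [0.15,-0.11,0],
    [0.35,-0.25,-0.1],
    [0.52,-0.387,-0.25],
    [0.52,-0.387,-0.4],
    [0.52,-0.387,-0.5],
    [0.52,-0.387,-0.5],
  ],
  fingers=[1,1,1,1,1,1],
)

```text
t: 2.1
tcp_pos: [0.4678, 0.2875, 0.1015]
tool_rot: [1.206, 1.211, -1.21]
ft_force: [-0.3, 0.7, 0.4]
opening: 0.0854
```

```bash
cat >> h.py <<'E'
from scipy.spatial.transform import Rotation as Ro
def wrist(name,z,save=True):
    """capture, rectify plane z"""
    o=get_obs();p,d=capture("wrist");c=get_calibration("wrist")
    T=np.eye(4);T[:3,:3]=Ro.from_rotvec(o["tool_rot"]).as_matrix();T[:3,3]=o["tcp_pos"]
    M=T@c["mount"];K=c["K"]
    v,u=np.mgrid[:d.shape[0],:d.shape[1]]
    X=np.stack([(u-K[0,2])/K[0,0]*d,(v-K[1,2])/K[1,1]*d,d],-1)@M[:3,:3].T+M[:3,3]
    cv2.imwrite(f"pics/{name}.png",p[...,::-1]);return p,d,X,o
E
python3 - <<'E'
from h import *
p,d,X,o=wrist("w_m",0)
print(o["tcp_pos"].round(4),o["opening"])
W=X.reshape(-1,3);s=(np.hypot(W[:,0]-.469,W[:,1]-.2875)<.035)&(W[:,2]>.054)&(W[:,2]<.064)&(d.ravel()>0)
print(s.sum(),np.median(W[s],0),cv2.minEnclosingCircle(W[s,:2].astype(np.float32)))
E
```

```text
[0.4678 0.2875 0.1015] 0.08542658094968886
1913 [0.46928288 0.28697838 0.05925884] ((0.4695112705230713, 0.28589534759521484), 0.017674000933766365)
```

View pics/w_m.png

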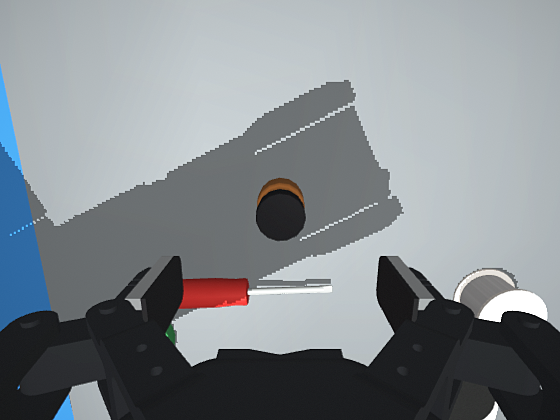

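The wrist picture shows M's lid at (280,212), centred between the open jaws. Its measured centre (.4695,.286) agrees with the fixed cameras. Now I'll go down and grip.

Call:
step_arm(
  twist=[
    [0,0,0],
    [0,0,0],
    [0,0,0],
    [0,0,0],
    [0,0,0],
    [0,0,0],
    [0,0,0],
    [0,0,0],
    [0,0,0],
    [0,0,0],
    [0,0,0],
    [0,0,0],
  ],
  xyz=[
    [0.007,-0.005,-0.1],
    [0.007,-0.005,-0.22],
    [0.007,-0.005,-0.34],
    [0.007,-0.005,-0.41],
    [0.007,-0.005,-0.44],
    [0.007,-0.005,-0.44],
    [0.007,-0.005,-0.44],
    [0.007,-0.005,-0.44],
    [0.007,-0.005,-0.44],
    [0.007,-0.005,-0.44],
    [0.007,-0.005,-0.44],
    [0.007,-0.005,-0.44],
  ],
  fingers=[1,1,1,1,1,1,-1,-1,-1,-1,-1,-1],
)

```text
t: 3.65
tcp_pos: [0.4706, 0.2864, 0.0152]
tool_rot: [1.21, 1.209, -1.209]
ft_force: [-1.9, -0.6, 4.8]
opening: 0.0334
```

Call:
step_arm(
  twist=[
    [0,0,0],
    [0,0,0],
  ],
  xyz=[
    [0,0,0],
    [0,0,0],
  ],
  fingers=[-1,-1],
)

```text
t: 3.9
tcp_pos: [0.4706, 0.2864, 0.0151]
tool_rot: [1.21, 1.209, -1.209]
ft_force: [-1.0, -0.2, 7.0]
opening: 0.0338
```

```bash
python3 - <<'E'
from h import *
p,d=capture("side");cv2.imwrite("pics/s1.png",cv2.resize(p[200:420,220:420,::-1],None,fx=2.7,fy=2.7,interpolation=2))
E
```

```text
(no output)
```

View pics/s1.png

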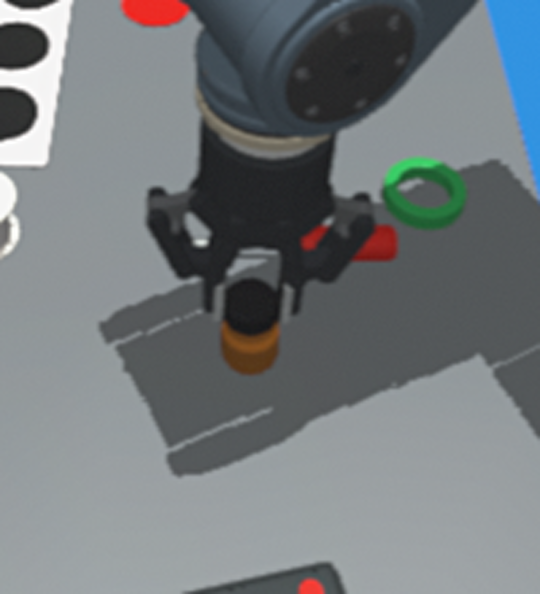

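The side picture shows the fingertips beside the lid near (208,312) and (295,312), higher up the jar than I intended. I'll measure how high.

```bash
python3 - <<'E'
from h import *
p,d=capture("side");X=cloud("side",d)
for v in range(296,330,2):
    print(v,[f"{X[v,u,0]:.3f},{X[v,u,1]:.3f},{X[v,u,2]:.3f}" for u in (296,298,313,328,330)])
p,d,X,o=wrist("w_m2",0)
W=X.reshape(-1,3)
for lo in np.arange(.0,.1,.005):
    s=(d.ravel()>0)&(abs(W[:,1]-.286)<.03)&(abs(W[:,0]-.47)<.06)&(W[:,2]>lo)&(W[:,2]<=lo+.005)
    if s.sum(): print(lo.round(3),s.sum(),W[s].min(0).round(3),W[s].max(0).round(3))
E
```

```text
296 ['0.500,0.288,0.098', '0.497,0.295,0.106', '0.464,0.209,-0.000', '0.451,0.303,0.118', '0.447,0.303,0.117']
298 ['0.500,0.292,0.097', '0.497,0.297,0.103', '0.464,0.216,0.003', '0.450,0.302,0.111', '0.447,0.304,0.114']
300 ['0.500,0.293,0.093', '0.497,0.296,0.097', '0.464,0.219,0.001', '0.449,0.297,0.100', '0.446,0.298,0.101']
302 ['0.500,0.297,0.093', '0.497,0.298,0.094', '0.464,0.223,-0.001', '0.448,0.296,0.094', '0.445,0.297,0.095']
304 ['0.500,0.298,0.089', '0.497,0.299,0.090', '0.469,0.273,0.058', '0.448,0.297,0.091', '0.445,0.300,0.094']
306 ['0.499,0.291,0.075', '0.496,0.293,0.078', '0.469,0.276,0.057', '0.448,0.298,0.086', '0.444,0.298,0.087']
308 ['0.499,0.292,0.071', '0.496,0.292,0.071', '0.470,0.283,0.060', '0.447,0.296,0.079', '0.443,0.293,0.075']
310 ['0.499,0.293,0.067', '0.495,0.291,0.064', '0.470,0.285,0.057', '0.446,0.296,0.072', '0.442,0.292,0.068']
312 ['0.499,0.292,0.060', '0.495,0.293,0.061', '0.470,0.290,0.059', '0.445,0.291,0.061', '0.442,0.293,0.063']
314 ['0.498,0.292,0.054', '0.495,0.293,0.056', '0.470,0.292,0.056', '0.445,0.291,0.056', '0.441,0.291,0.055'
[... 1073 characters left out ...]
3 ]
0.03 553 [0.453 0.286 0.03 ] [0.488 0.305 0.035]
0.035 152 [0.457 0.293 0.035] [0.483 0.302 0.039]
0.04 11 [0.466 0.298 0.043] [0.484 0.303 0.045]
0.045 231 [0.448 0.291 0.045] [0.492 0.304 0.05 ]
0.05 452 [0.443 0.274 0.05 ] [0.501 0.304 0.055]
0.055 3743 [0.442 0.269 0.055] [0.502 0.304 0.06 ]
0.06 1733 [0.441 0.27  0.06 ] [0.502 0.303 0.065]
0.065 469 [0.441 0.274 0.065] [0.502 0.297 0.07 ]
0.07 541 [0.441 0.274 0.07 ] [0.502 0.297 0.075]
0.075 453 [0.441 0.274 0.075] [0.502 0.297 0.08 ]
0.08 1008 [0.446 0.273 0.08 ] [0.498 0.297 0.085]
0.085 584 [0.433 0.278 0.085] [0.511 0.299 0.09 ]
0.09 1248 [0.423 0.29  0.09 ] [0.52  0.299 0.095]
0.095 2529 [0.421 0.272 0.095] [0.523 0.299 0.1  ]
```

View pics/w_m2.png

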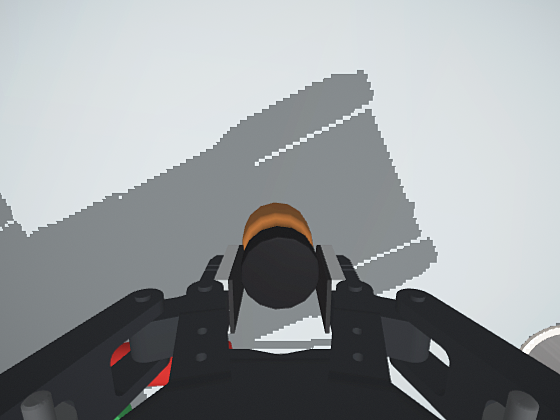

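Both cameras put the fingertips at z≈0.047–0.05 while the TCP reads 0.015. That means only the lid is held, and the tips sit about 30 mm behind the TCP, contrary to the tool description. I'll open the jaws and measure the tips.

Call:
step_arm(
  twist=[
    [0,0,0],
    [0,0,0],
    [0,0,0],
    [0,0,0],
    [0,0,0],
    [0,0,0],
  ],
  xyz=[
    [0,0,0],
    [0,0,0],
    [0,0,0],
    [0,0,0],
    [0,0,0],
    [0,0,0],
  ],
  fingers=[0.3,0.3,0.3,0.3,0.3,0.3],
)

```text
t: 4.8
tcp_pos: [0.4704, 0.2863, 0.0147]
tool_rot: [1.209, 1.209, -1.209]
ft_force: [-0.3, 0.7, 0.1]
opening: 0.0557
```

```bash
cat > tips.py <<'E'
from h import *
import sys
p,d,X,o=wrist(sys.argv[1],0);t=o["tcp_pos"];print(t.round(4),o["opening"].round(4))
W=X.reshape(-1,3)-t
for lo in np.arange(-.02,.09,.005):
    s=(d.ravel()>0)&(abs(W[:,1])<.03)&(abs(W[:,0])<.08)&(W[:,2]>lo)&(W[:,2]<=lo+.005)
    a=s&(W[:,0]>0)
    b=s&(W[:,0]<0)
    if s.sum(): print("rel z",lo.round(3),s.sum(),"right x",*(np.percentile(W[a,0],[0,5,95,100]).round(3) if a.sum() else []),"left",*(np.percentile(W[b,0],[0,5,95,100]).round(3) if b.sum() else []),"y",W[s,1].min().round(3),W[s,1].max().round(3))
E
python3 tips.py w_m3
```

```text
Traceback (most recent call last):
  File "tips.py", line 3, in <module>
    p,d,X,o=wrist(sys.argv[1],0);t=o["tcp_pos"];print(t.round(4),o["opening"].round(4))
                                                                 ^^^^^^^^^^^^^^^^^^
AttributeError: 'float' object has no attribute 'round'
```

View pics/w_m3.png

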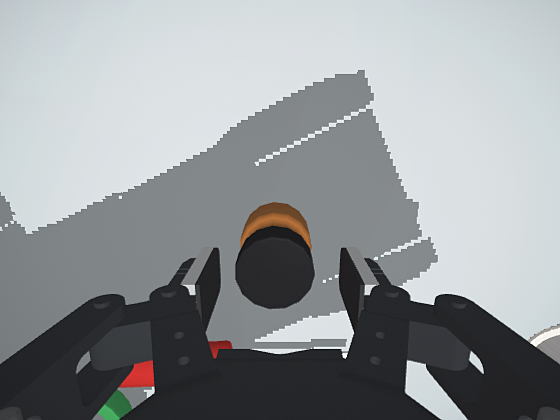

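```bash
sed -i 's/o\["opening"\].round(4)/o["opening"]/' tips.py; python3 tips.py w_m4
```

```text
[0.4704 0.2862 0.0147] 0.0554919585948307
rel z -0.02 8 right x 0.027 0.028 0.038 0.038 left -0.054 -0.053 -0.026 -0.023 y -0.014 0.03
rel z -0.015 18610 right x 0.0 0.011 0.077 0.08 left -0.08 -0.077 -0.011 -0.0 y -0.03 0.03
rel z -0.01 83 right x 0.0 0.001 0.016 0.017 left -0.019 -0.017 -0.001 -0.0 y 0.005 0.019
rel z -0.005 127 right x 0.0 0.001 0.015 0.016 left -0.019 -0.016 -0.001 -0.0 y 0.005 0.019
rel z 0.0 136 right x 0.0 0.001 0.016 0.017 left -0.019 -0.017 -0.001 -0.0 y 0.005 0.019
rel z 0.005 149 right x 0.0 0.001 0.015 0.017 left -0.019 -0.017 -0.001 -0.0 y 0.005 0.019
rel z 0.01 297 right x 0.0 0.001 0.017 0.018 left -0.019 -0.018 -0.001 -0.0 y -0.001 0.019
rel z 0.015 554 right x 0.0 0.001 0.016 0.017 left -0.019 -0.018 -0.001 -0.0 y -0.001 0.018
rel z 0.02 147 right x 0.0 0.001 0.011 0.012 left -0.015 -0.013 -0.001 -0.0 y 0.008 0.016
rel z 0.025 8 right x 0.001 0.001 0.008 0.008 left -0.008 -0.008 -0.001 -0.0 y 0.014 0.017
rel z 0.03 252 right x 0.0 0.001 0.029 0.029 left -0.027 -0.027 -0.001 -0.0 y -0.011 0.018
rel z 0.035 489 right x 0.0 0.001 0.032 0.04 left -0.033 
[... 268 characters left out ...]
.04 -0.039 -0.026 -0.026 y -0.013 0.01
rel z 0.055 616 right x 0.029 0.029 0.041 0.042 left -0.04 -0.039 -0.026 -0.026 y -0.012 0.01
rel z 0.06 690 right x 0.029 0.029 0.041 0.043 left -0.04 -0.039 -0.026 -0.026 y -0.012 0.01
rel z 0.065 630 right x 0.029 0.029 0.035 0.036 left -0.04 -0.032 -0.026 -0.026 y -0.013 0.011
rel z 0.07 757 right x 0.028 0.029 0.037 0.046 left -0.043 -0.034 -0.026 -0.026 y -0.007 0.011
rel z 0.075 795 right x 0.03 0.032 0.052 0.057 left -0.055 -0.049 -0.029 -0.028 y 0.004 0.013
rel z 0.08 1751 right x 0.028 0.03 0.058 0.061 left -0.059 -0.054 -0.028 -0.025 y -0.014 0.013
rel z 0.085 5863 right x 0.026 0.032 0.059 0.062 left -0.06 -0.056 -0.029 -0.024 y -0.014 0.013
```

The pads span TCP+33 mm to TCP+73 mm, so the true grasp point is about 53 mm behind the reported TCP, not 19 mm. I'll use the measured value and go 30 mm lower, watching the force.

Call:
step_arm(
  twist=[
    [0,0,0],
    [0,0,0],
    [0,0,0],
    [0,0,0],
  ],
  xyz=[
    [0,0,-0.05],
    [0,0,-0.1],
    [0,0,-0.14],
    [0,0,-0.14],
  ],
  fingers=[0.3,0.3,0.3,0.3],
)

```text
t: 5.4
tcp_pos: [0.47, 0.286, -0.0142]
tool_rot: [1.208, 1.21, -1.211]
ft_force: [0.4, 0.5, -0.3]
opening: 0.0554
```

```bash
python3 tips.py w_m5 | head -16
```

```text
[ 0.47    0.286  -0.0142] 0.055374689557610095
rel z 0.01 1126 right x 0.0 0.011 0.077 0.08 left -0.08 -0.078 -0.011 -0.0 y -0.03 0.03
rel z 0.015 21369 right x 0.0 0.01 0.077 0.08 left -0.08 -0.077 -0.011 -0.0 y -0.03 0.03
rel z 0.02 170 right x 0.0 0.001 0.016 0.017 left -0.019 -0.017 -0.001 -0.0 y 0.005 0.019
rel z 0.025 219 right x 0.0 0.001 0.016 0.017 left -0.019 -0.017 -0.001 -0.0 y 0.005 0.019
rel z 0.03 265 right x 0.0 0.001 0.029 0.029 left -0.027 -0.027 -0.001 -0.0 y -0.009 0.019
rel z 0.035 506 right x 0.0 0.001 0.032 0.036 left -0.038 -0.03 -0.002 -0.0 y -0.012 0.019
rel z 0.04 1022 right x 0.0 0.002 0.039 0.042 left -0.039 -0.036 -0.001 -0.0 y -0.012 0.019
rel z 0.045 1322 right x 0.0 0.001 0.04 0.043 left -0.04 -0.038 -0.001 -0.0 y -0.012 0.018
rel z 0.05 792 right x 0.0 0.002 0.041 0.043 left -0.04 -0.039 -0.002 -0.0 y -0.013 0.016
rel z 0.055 722 right x 0.0 0.004 0.041 0.043 left -0.04 -0.039 -0.006 -0.0 y -0.012 0.017
rel z 0.06 1122 right x 0.0 0.001 0.041 0.043 left -0.04 -0.038 -0.002 -0.0 y -0.013 0.018
rel z 0.065 1095 right x 0.0 0.001 0.034 0.036 left -0.033 -0.031 -0.002 -0.0 y -0.012 0.018
rel z 0.07 7797 right x 0.0 0.001 0.031 0.046 left -0.043 -0.028 -0.001 -0.0 y -0.018 0.018
rel z 0.075 808 right x 0.001 0.032 0.052 0.058 left -0.055 -0.049 -0.028 -0.001 y -0.014 0.017
rel z 0.08 1766 right x 0.028 0.03 0.057 0.061 left -0.059 -0.055 -0.028 -0.025 y -0.013 0.013
```

Tips are now at z≈0.019, over the glass body, so I'll close and lift.

Call:
step_arm(
  twist=[
    [0,0,0],
    [0,0,0],
    [0,0,0],
    [0,0,0],
    [0,0,0],
    [0,0,0],
  ],
  xyz=[
    [0,0,-0.01],
    [0,0,-0.01],
    [0,0,-0.01],
    [0,0,-0.01],
    [0,0,-0.01],
    [0,0,-0.01],
  ],
  fingers=[-1,-1,-1,-1,-1,-1],
)

```text
t: 6.2
tcp_pos: [0.4706, 0.2864, -0.0149]
tool_rot: [1.21, 1.209, -1.209]
ft_force: [-1.8, -0.5, 5.3]
opening: 0.036
```

Call:
step_arm(
  twist=[
    [0,0,0],
    [0,0,0],
    [0,0,0],
    [0,0,0],
    [0,0,0],
    [0,0,0],
  ],
  xyz=[
    [0,0,0.03],
    [0,0,0.12],
    [0,0,0.25],
    [0,0,0.38],
    [0,0,0.42],
    [0,0,0.42],
  ],
  fingers=[-1,-1,-1,-1,-1,-1],
)

```text
t: 6.95
tcp_pos: [0.4705, 0.2863, 0.0691]
tool_rot: [1.21, 1.209, -1.208]
ft_force: [-0.0, 0.2, -1.8]
opening: 0.0363
```

Holding M (about 0.18 kg). Next is pad c.

Call:
step_arm(
  twist=[
    [0,0,0],
    [0,0,0],
    [0,0,0],
    [0,0,0],
    [0,0,0],
    [0,0,0],
  ],
  xyz=[
    [0.04,-0.06,0],
    [0.12,-0.18,0],
    [0.22,-0.34,0],
    [0.33,-0.52,0],
    [0.44,-0.7,0],
    [0.55,-0.87,0],
  ],
  fingers=[-1,-1,-1,-1,-1,-1],
)

```text
t: 7.7
tcp_pos: [0.5808, 0.1099, 0.0677]
tool_rot: [1.209, 1.21, -1.211]
ft_force: [0.5, 0.2, -1.2]
opening: 0.0361
```

Call:
step_arm(
  twist=[
    [0,0,0],
    [0,0,0],
    [0,0,0],
    [0,0,0],
    [0,0,0],
    [0,0,0],
    [0,0,0],
  ],
  xyz=[
    [0.11,-0.17,0],
    [0.21,-0.34,0],
    [0.29,-0.46,0],
    [0.34,-0.54,0],
    [0.372,-0.587,0],
    [0.372,-0.587,0],
    [0.372,-0.587,0],
  ],
  fingers=[-1,-1,-1,-1,-1,-1,-1],
)

```text
t: 8.57
tcp_pos: [0.6544, -0.0044, 0.0686]
tool_rot: [1.209, 1.21, -1.209]
ft_force: [1.0, -0.4, -1.8]
opening: 0.036
```

```bash
cat > jar.py <<'E'
# find jar top disc in fixed cams + wrist: args name x y h
from h import *
import sys
nm=sys.argv[1];x,y,h,rad=map(float,sys.argv[2:6])
o=get_obs();print("tcp",o["tcp_pos"].round(4),"t",round(float(o["t"]),2),"ft",o["ft_force"].round(1))
p,d,X,_=wrist(nm+"_w",0)
def rep(n,X,d,p):
    W=X.reshape(-1,3);P=p.reshape(-1,3).astype(int)
    near=(d.ravel()>0)&(np.hypot(W[:,0]-x,W[:,1]-y)<rad+.012)
    s=near&(abs(W[:,2]-h)<.004)
    a=near&(P[:,0]>P[:,2]+45)&(P[:,0]<200)
    print(n,"top",s.sum(),np.median(W[s],0).round(4) if s.sum() else "","circ",[np.round(q,4) for q in cv2.minEnclosingCircle(W[s,:2].astype(np.float32))] if s.sum()>5 else "","amber n,zmin,xr,yr",a.sum(),np.percentile(W[a,2],[1,99]).round(4) if a.sum() else "",np.percentile(W[a,0],[1,99]).round(4) if a.sum() else "")
rep("wrist",X,d,p)
for n in("scene","side"):
    p,d=capture(n);np.savez(nm+"_"+n+".npz",p=p,d=d);cv2.imwrite(f"pics/{nm}_{n}.png",p[...,::-1]);rep(n,cloud(n,d),d,p)
E
python3 jar.py m1 .655 -.005 .142 .019
```

```text
tcp [ 0.6544 -0.0044  0.0686] t 8.57 ft [ 1.  -0.4 -1.8]
wrist top 7838 [ 0.6555 -0.0017  0.1426] circ [array([0.655 , 0.0052]), np.float64(0.0289)] amber n,zmin,xr,yr 1439 [0.1101 0.1226] [0.6382 0.673 ]
scene top 167 [ 0.6515 -0.0097  0.1415] circ [array([ 0.6547, -0.0126]), np.float64(0.0291)] amber n,zmin,xr,yr 199 [0.086  0.1232] [0.6421 0.6728]
side top 175 [0.6542 0.0007 0.1411] circ [array([0.6546, 0.0053]), np.float64(0.0286)] amber n,zmin,xr,yr 228 [0.0883 0.1256] [0.638  0.6715]
```

View pics/m1_scene.png

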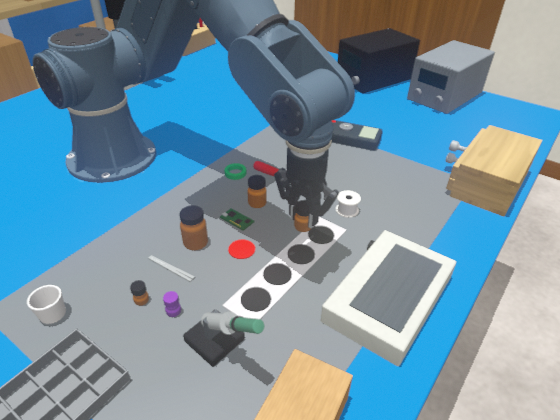

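View pics/m1_w.png

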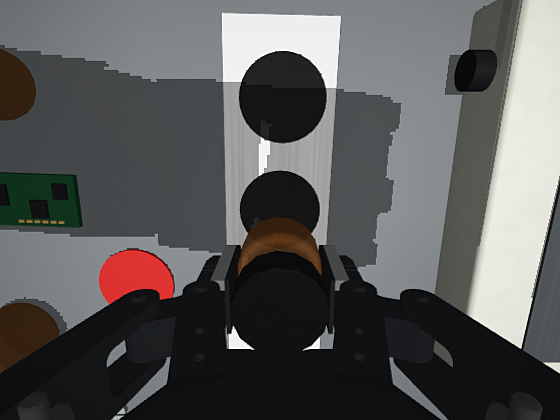

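The scene picture shows M hanging over the third black pad, near (303,222). In the wrist picture I can see pads d (282,97) and c (280,205). I'll check the pads from this view before lowering.

```bash
cat > padw.py <<'E'
from h import *
o=get_obs();p,d=capture("wrist");c=get_calibration("wrist");T=np.eye(4);T[:3,:3]=Ro.from_rotvec(o["tool_rot"]).as_matrix();T[:3,3]=o["tcp_pos"]
M=np.linalg.inv(T@c["mount"])
xs=np.arange(.55,.76,.0005);ys=np.arange(-.25,.17,.0005);Y,X=np.meshgrid(ys,xs,indexing="ij")
q=(np.stack([X,Y,0*X+.0065],-1)@M[:3,:3].T+M[:3,3]);q=q@c["K"].T;zz=q[...,2];q=(q[...,:2]/q[...,2:]).astype(np.float32)
w=cv2.remap(p,q[...,0],q[...,1],cv2.INTER_LINEAR,borderValue=(255,255,255));cv2.imwrite("pics/padw.png",w[...,::-1])
m=(w.max(2)<60).astype(np.uint8)
for cn in cv2.findContours(m,cv2.RETR_EXTERNAL,cv2.CHAIN_APPROX_NONE)[0]:
    a=cv2.contourArea(cn)*.25
    if a>800:
        (cx,cy),ax,_=cv2.fitEllipse(cn);print("pad",round(.55+cx*.0005,4),round(-.25+cy*.0005,4),np.round(np.array(ax)/2,1))
E
python3 padw.py
```

```text
pad 0.6575 0.0736 [58.9 59. ]
pad 0.6544 -0.005 [54.8 64.3]
pad 0.655 -0.131 [178.  228.7]
```

Pads d (.6575,.0736) and c (.654,-.005) agree with the fixed cameras. Lowering.

Call:
step_arm(
  twist=[
    [0,0,0],
    [0,0,0],
    [0,0,0],
    [0,0,0],
    [0,0,0],
    [0,0,0],
    [0,0,0],
    [0,0,0],
    [0,0,0],
    [0,0,0],
  ],
  xyz=[
    [0,-0.003,-0.05],
    [0,-0.003,-0.14],
    [0,-0.003,-0.23],
    [0,-0.003,-0.3],
    [0,-0.003,-0.34],
    [0,-0.003,-0.36],
    [0,-0.003,-0.37],
    [0,-0.003,-0.378],
    [0,-0.003,-0.384],
    [0,-0.003,-0.384],
  ],
  fingers=[-1,-1,-1,-1,-1,-1,-1,-1,-1,-1],
)

```text
t: 10.02
tcp_pos: [0.6549, -0.0058, -0.008]
tool_rot: [1.209, 1.209, -1.209]
ft_force: [0.5, 0.2, -0.8]
opening: 0.0364
```

Call:
step_arm(
  twist=[
    [0,0,0],
    [0,0,0],
    [0,0,0],
    [0,0,0],
    [0,0,0],
    [0,0,0],
  ],
  xyz=[
    [0,0,-0.005],
    [0,0,-0.005],
    [0,0,-0.005],
    [0,0,-0.005],
    [0,0,-0.005],
    [0,0,-0.005],
  ],
  fingers=[-1,-1,-0.05,0.2,0.3,0.3],
)

```text
t: 10.78
tcp_pos: [0.6548, -0.0057, -0.0092]
tool_rot: [1.209, 1.209, -1.209]
ft_force: [-0.4, 0.7, -0.0]
opening: 0.0556
```

Call:
step_arm(
  twist=[
    [0,0,0],
    [0,0,0],
    [0,0,0],
    [0,0,0],
    [0,0,0],
    [0,0,0],
  ],
  xyz=[
    [0,0,0.04],
    [0,0,0.12],
    [0,0,0.25],
    [0,0,0.4],
    [0,0,0.55],
    [0,0,0.55],
  ],
  fingers=[0.3,0.3,0.3,0.3,0.3,0.3],
)

```text
t: 11.52
tcp_pos: [0.6565, -0.0058, 0.1047]
tool_rot: [1.212, 1.205, -1.205]
ft_force: [-1.0, 0.3, 0.1]
opening: 0.0553
```

```bash
python3 jar.py m2 .655 -.005 .0645 .017
```

```text
tcp [ 0.6565 -0.0058  0.1047] t 11.53 ft [-1.   0.3  0.1]
wrist top 1979 [ 0.6562 -0.005   0.0658] circ [array([ 0.6562, -0.0058]), np.float64(0.0175)] amber n,zmin,xr,yr 291 [0.0331 0.0417] [0.6386 0.6739]
scene top 161 [ 0.6566 -0.0061  0.0642] circ [array([ 0.6554, -0.0045]), np.float64(0.0186)] amber n,zmin,xr,yr 192 [0.0118 0.0466] [0.6414 0.6745]
side top 145 [ 0.6533 -0.0017  0.0642] circ [array([ 0.652 , -0.0041]), np.float64(0.0189)] amber n,zmin,xr,yr 200 [0.0097 0.0472] [0.6379 0.6694]
```

View pics/m2_w.png

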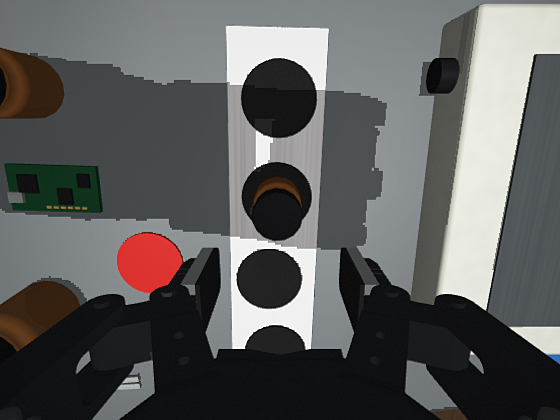

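M stands in the middle of pad c, with its lid at (276,215) in the picture and 1–3 mm off centre in every camera. Next is L.

Call:
step_arm(
  twist=[
    [0,0,0],
    [0,0,0],
    [0,0,0],
    [0,0,0],
    [0,0,0],
    [0,0,0],
    [0,0,0],
    [0,0,0],
  ],
  xyz=[
    [-0.1,0.05,0],
    [-0.3,0.14,0],
    [-0.5,0.24,0],
    [-0.7,0.33,0],
    [-0.85,0.4,0],
    [-0.955,0.449,-0.05],
    [-0.955,0.449,-0.1],
    [-0.955,0.449,-0.1],
  ],
  fingers=[0.7,0.7,0.7,0.7,0.7,0.7,0.7,0.7],
)

```text
t: 12.68
tcp_pos: [0.4641, 0.0838, 0.0801]
tool_rot: [1.209, 1.21, -1.21]
ft_force: [0.7, -0.0, -0.0]
opening: 0.0725
```

```bash
python3 jar.py l1 .464 .084 .072 .023
```

```text
tcp [0.4641 0.0838 0.0801] t 12.68 ft [ 0.7 -0.  -0. ]
wrist top 3835 [0.4644 0.0837 0.0732] circ [array([0.4647, 0.0823]), np.float64(0.0214)] amber n,zmin,xr,yr 1083 [0.0092 0.1842] [0.4429 0.4863]
scene top 157 [0.4661 0.0816 0.0718] circ [array([0.4669, 0.084 ]), np.float64(0.0227)] amber n,zmin,xr,yr 309 [0.0025 0.0533] [0.4509 0.4884]
side top 257 [0.4622 0.0857 0.0716] circ [array([0.4617, 0.084 ]), np.float64(0.0218)] amber n,zmin,xr,yr 378 [0.0061 0.0542] [0.4435 0.4843]
```

View pics/l1_w.png

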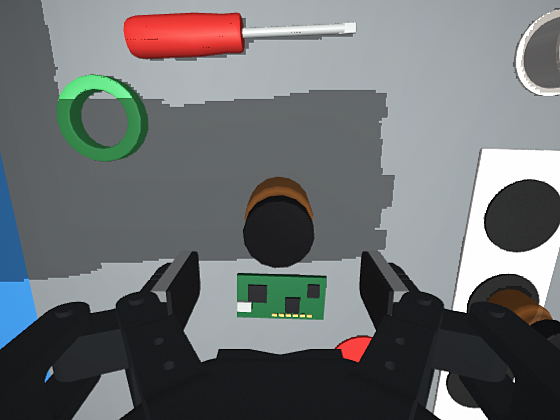

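L's lid, at (279,230), is centred between the jaws at (.4645,.083). Going down to grip.

Call:
step_arm(
  twist=[
    [0,0,0],
    [0,0,0],
    [0,0,0],
    [0,0,0],
    [0,0,0],
    [0,0,0],
    [0,0,0],
    [0,0,0],
    [0,0,0],
    [0,0,0],
    [0,0,0],
    [0,0,0],
  ],
  xyz=[
    [0,0,-0.06],
    [0,0,-0.17],
    [0,0,-0.28],
    [0,0,-0.37],
    [0,0,-0.43],
    [0,0,-0.45],
    [0,0,-0.45],
    [0,0,-0.45],
    [0,0,-0.45],
    [0,0,-0.45],
    [0,0,-0.45],
    [0,0,-0.45],
  ],
  fingers=[0.7,0.7,0.7,0.7,0.7,0.7,0.7,-1,-1,-1,-1,-1],
)

```text
t: 14.32
tcp_pos: [0.4642, 0.0841, -0.0084]
tool_rot: [1.21, 1.209, -1.208]
ft_force: [-1.9, -0.8, 6.1]
opening: 0.0459
```

Call:
step_arm(
  twist=[
    [0,0,0],
    [0,0,0],
    [0,0,0],
    [0,0,0],
    [0,0,0],
    [0,0,0],
  ],
  xyz=[
    [0,0,0],
    [0,0,0.04],
    [0,0,0.15],
    [0,0,0.28],
    [0,0,0.4],
    [0,0,0.4],
  ],
  fingers=[-1,-1,-1,-1,-1,-1],
)

```text
t: 15.08
tcp_pos: [0.4648, 0.0841, 0.0725]
tool_rot: [1.211, 1.207, -1.207]
ft_force: [1.0, -1.1, -0.6]
opening: 0.0456
```

Call:
step_arm(
  twist=[
    [0,0,0],
    [0,0,0],
    [0,0,0],
    [0,0,0],
    [0,0,0],
    [0,0,0],
    [0,0,0],
    [0,0,0],
    [0,0,0],
    [0,0,0],
    [0,0,0],
  ],
  xyz=[
    [0.04,-0.03,0.03],
    [0.13,-0.12,0.06],
    [0.25,-0.23,0.06],
    [0.38,-0.34,0.06],
    [0.5,-0.46,0.06],
    [0.63,-0.57,0.06],
    [0.75,-0.68,0.06],
    [0.84,-0.77,0.06],
    [0.9,-0.82,0.06],
    [0.917,-0.833,0.06],
    [0.917,-0.833,0.06],
  ],
  fingers=[-1,-1,-1,-1,-1,-1,-1,-1,-1,-1,-1],
)

```text
t: 16.45
tcp_pos: [0.6468, -0.0826, 0.0822]
tool_rot: [1.209, 1.21, -1.21]
ft_force: [-0.6, 0.2, -1.6]
opening: 0.0454
```

```bash
python3 jar.py l2 .648 -.0825 .1635 .023; python3 padw.py
```

```text
tcp [ 0.6468 -0.0826  0.0822] t 16.45 ft [-0.6  0.2 -1.6]
wrist top 9973 [ 0.6483 -0.0765  0.1637] circ [array([ 0.648 , -0.0724]), np.float64(0.0336)] amber n,zmin,xr,yr 2378 [0.1303 0.1436] [0.6264 0.6698]
scene top 258 [ 0.6465 -0.0895  0.1628] circ [array([ 0.648 , -0.0829]), np.float64(0.0349)] amber n,zmin,xr,yr 398 [0.095  0.1444] [0.6316 0.67  ]
side top 211 [ 0.6477 -0.0768  0.1628] circ [array([ 0.648 , -0.0819]), np.float64(0.0346)] amber n,zmin,xr,yr 368 [0.0959 0.1443] [0.6257 0.6672]
pad 0.6555 -0.006 [58.8 59. ]
pad 0.6471 -0.0832 [54.6 65.7]
pad 0.6521 -0.1949 [134.6 229.8]
```

View pics/l2_w.png

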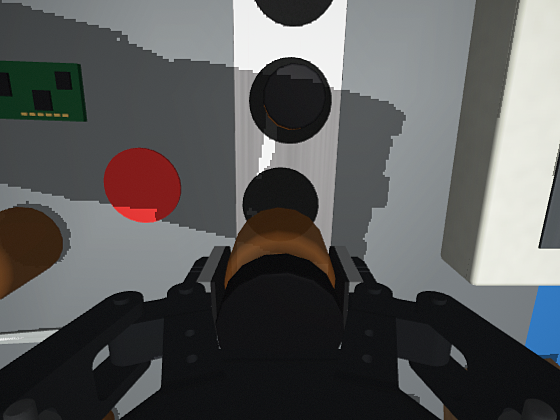

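L is over pad b, and the pad measures (.647,-.083). Lowering slowly.

Call:
step_arm(
  twist=[
    [0,0,0],
    [0,0,0],
    [0,0,0],
    [0,0,0],
    [0,0,0],
    [0,0,0],
    [0,0,0],
    [0,0,0],
    [0,0,0],
    [0,0,0],
    [0,0,0],
  ],
  xyz=[
    [0,0,-0.05],
    [0,0,-0.15],
    [0,0,-0.25],
    [0,0,-0.33],
    [0,0,-0.375],
    [0,0,-0.395],
    [0,0,-0.405],
    [0,0,-0.413],
    [0,0,-0.418],
    [0,0,-0.422],
    [0,0,-0.422],
  ],
  fingers=[-1,-1,-1,-1,-1,-1,-1,-1,-1,-1,-1],
)

```text
t: 18.02
tcp_pos: [0.6472, -0.0825, -0.0015]
tool_rot: [1.209, 1.209, -1.209]
ft_force: [-1.3, 0.6, -1.0]
opening: 0.0458
```

Call:
step_arm(
  twist=[
    [0,0,0],
    [0,0,0],
    [0,0,0],
    [0,0,0],
    [0,0,0],
    [0,0,0],
    [0,0,0],
  ],
  xyz=[
    [0,0,-0.004],
    [0,0,-0.006],
    [0,0,-0.006],
    [0,0,-0.006],
    [0,0,-0.006],
    [0,0,-0.006],
    [0,0,-0.006],
  ],
  fingers=[-1,-1,0.2,0.4,0.6,0.6,0.6],
)

```text
t: 18.9
tcp_pos: [0.6472, -0.0826, -0.0028]
tool_rot: [1.209, 1.209, -1.209]
ft_force: [0.1, -0.0, -0.4]
opening: 0.0683
```

Call:
step_arm(
  twist=[
    [0,0,0],
    [0,0,0],
    [0,0,0],
    [0,0,0],
    [0,0,0],
    [0,0,0],
  ],
  xyz=[
    [0,0,0.04],
    [0,0,0.12],
    [0,0,0.25],
    [0,0,0.4],
    [0,0,0.55],
    [0,0,0.55],
  ],
  fingers=[0.6,0.6,0.6,0.6,0.6,0.6],
)

```text
t: 19.65
tcp_pos: [0.6488, -0.0829, 0.111]
tool_rot: [1.211, 1.204, -1.206]
ft_force: [-0.6, 0.7, -0.5]
opening: 0.0685
```

```bash
python3 jar.py l3 .648 -.0825 .0785 .022
```

```text
tcp [ 0.6488 -0.0829  0.111 ] t 19.65 ft [-0.6  0.7 -0.5]
wrist top 3055 [ 0.6486 -0.0832  0.0797] circ [array([ 0.6488, -0.0844]), np.float64(0.0214)] amber n,zmin,xr,yr 476 [0.0467 0.0567] [0.6263 0.6708]
scene top 269 [ 0.6499 -0.0838  0.0783] circ [array([ 0.6484, -0.0825]), np.float64(0.0217)] amber n,zmin,xr,yr 381 [0.0115 0.0603] [0.6316 0.6717]
side top 177 [ 0.6457 -0.0808  0.0781] circ [array([ 0.6462, -0.0821]), np.float64(0.0226)] amber n,zmin,xr,yr 263 [0.0122 0.06  ] [0.6254 0.6659]
```

View pics/l3_w.png

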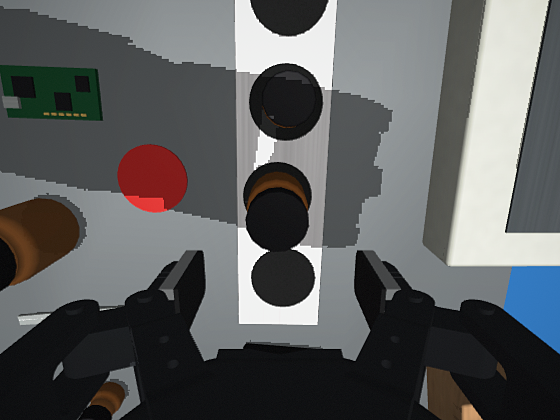

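L stands on pad b, 1–2 mm off centre. XL is next.

Call:
step_arm(
  twist=[
    [0,0,0],
    [0,0,0],
    [0,0,0],
    [0,0,0],
    [0,0,0],
    [0,0,0],
    [0,0,0],
    [0,0,0],
  ],
  xyz=[
    [-0.1,-0.01,0],
    [-0.3,-0.04,0],
    [-0.5,-0.07,0],
    [-0.7,-0.1,0],
    [-0.87,-0.13,0],
    [-1,-0.148,0],
    [-1,-0.148,0],
    [-1,-0.148,0],
  ],
  fingers=[1,1,1,1,1,1,1,1],
)

```text
t: 20.8
tcp_pos: [0.4477, -0.1122, 0.1071]
tool_rot: [1.209, 1.209, -1.209]
ft_force: [0.3, -0.3, -0.3]
opening: 0.0851
```

```bash
python3 jar.py x1 .441 -.112 .088 .028
```

```text
tcp [ 0.4477 -0.1122  0.1071] t 20.8 ft [ 0.3 -0.3 -0.3]
wrist top 4912 [ 0.4414 -0.1121  0.0892] circ [array([ 0.4414, -0.1136]), np.float64(0.0254)] amber n,zmin,xr,yr 761 [0.055  0.0669] [0.415  0.4684]
scene top 307 [ 0.4429 -0.1126  0.0879] circ [array([ 0.4415, -0.1104]), np.float64(0.0264)] amber n,zmin,xr,yr 588 [0.005  0.0693] [0.4281 0.4703]
side top 240 [ 0.4391 -0.1101  0.0879] circ [array([ 0.4387, -0.1117]), np.float64(0.0279)] amber n,zmin,xr,yr 498 [0.0055 0.0706] [0.4174 0.4651]
```

View pics/x1_w.png

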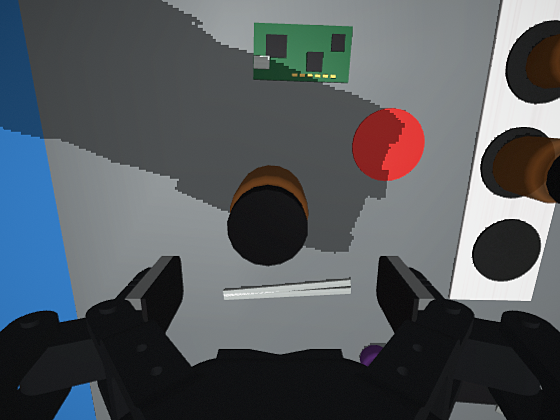

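XL's lid is at (267,225), at (.441,-.1125). I'll trim x by −6.5 mm before going down.

Call:
step_arm(
  twist=[
    [0,0,0],
    [0,0,0],
    [0,0,0],
    [0,0,0],
    [0,0,0],
    [0,0,0],
    [0,0,0],
    [0,0,0],
    [0,0,0],
    [0,0,0],
    [0,0,0],
    [0,0,0],
    [0,0,0],
    [0,0,0],
  ],
  xyz=[
    [-0.032,0,-0.04],
    [-0.032,0,-0.13],
    [-0.032,0,-0.24],
    [-0.032,0,-0.35],
    [-0.032,0,-0.44],
    [-0.032,0,-0.5],
    [-0.032,0,-0.535],
    [-0.032,0,-0.535],
    [-0.032,0,-0.535],
    [-0.032,0,-0.535],
    [-0.032,0,-0.535],
    [-0.032,0,-0.535],
    [-0.032,0,-0.535],
    [-0.032,0,-0.535],
  ],
  fingers=[1,1,1,1,1,1,1,1,-1,-1,-1,-1,-1,-1],
  force=45,
)

```text
t: 22.7
tcp_pos: [0.441, -0.1122, 0.001]
tool_rot: [1.209, 1.209, -1.209]
ft_force: [-1.6, 0.7, 6.9]
opening: 0.0548
```

Call:
step_arm(
  twist=[
    [0,0,0],
    [0,0,0],
    [0,0,0],
    [0,0,0],
    [0,0,0],
    [0,0,0],
  ],
  xyz=[
    [0,0,0],
    [0,0,0.04],
    [0,0,0.15],
    [0,0,0.28],
    [0,0,0.42],
    [0,0,0.42],
  ],
  fingers=[-1,-1,-1,-1,-1,-1],
)

```text
t: 23.45
tcp_pos: [0.4418, -0.1125, 0.086]
tool_rot: [1.21, 1.206, -1.207]
ft_force: [0.9, -0.6, -3.4]
opening: 0.0549
```

```bash
python3 jar.py x2 .441 -.112 .172 .028
```

```text
tcp [ 0.4418 -0.1125  0.086 ] t 23.45 ft [ 0.9 -0.6 -3.4]
wrist top 13081 [ 0.442  -0.102   0.1741] circ [array([ 0.4406, -0.1101]), np.float64(0.04)] amber n,zmin,xr,yr 3573 [0.1084 0.1542] [0.4167 0.4689]
scene top 203 [ 0.4426 -0.1224  0.1717] circ [array([ 0.4426, -0.1188]), np.float64(0.038)] amber n,zmin,xr,yr 501 [0.0879 0.1538] [0.4296 0.4707]
side top 253 [ 0.4402 -0.1045  0.1709] circ [array([ 0.4411, -0.1111]), np.float64(0.0398)] amber n,zmin,xr,yr 582 [0.0897 0.1528] [0.4161 0.4658]
```

View pics/x2_side.png

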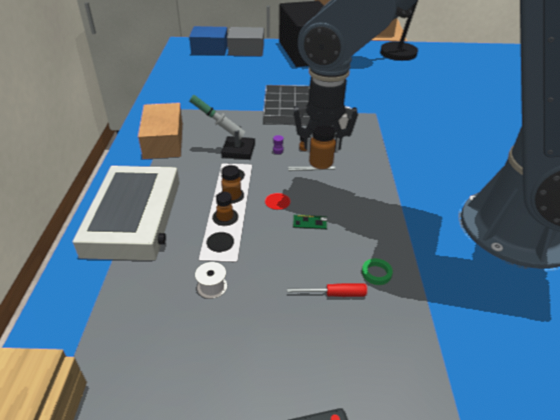

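XL is lifted upright, visible at (322,150). Carrying it to pad a.

Call:
step_arm(
  twist=[
    [0,0,0],
    [0,0,0],
    [0,0,0],
    [0,0,0],
    [0,0,0],
    [0,0,0],
    [0,0,0],
    [0,0,0],
    [0,0,0],
    [0,0,0],
  ],
  xyz=[
    [0.04,-0.02,0.02],
    [0.12,-0.06,0.05],
    [0.24,-0.12,0.05],
    [0.37,-0.18,0.05],
    [0.5,-0.22,0.05],
    [0.63,-0.245,0.05],
    [0.76,-0.245,0.05],
    [0.88,-0.245,0.05],
    [0.96,-0.245,0.05],
    [1,-0.245,0.05],
  ],
  fingers=[-1,-1,-1,-1,-1,-1,-1,-1,-1,-1],
)

```text
t: 24.85
tcp_pos: [0.6414, -0.1612, 0.0933]
tool_rot: [1.209, 1.21, -1.21]
ft_force: [-0.6, 0.4, -2.3]
opening: 0.0552
```

Call:
step_arm(
  twist=[
    [0,0,0],
    [0,0,0],
    [0,0,0],
  ],
  xyz=[
    [0.04,0,0],
    [0.058,0,0],
    [0.058,0,0],
  ],
  fingers=[-1,-1,-1],
)

```text
t: 25.22
tcp_pos: [0.6523, -0.1612, 0.0942]
tool_rot: [1.209, 1.209, -1.209]
ft_force: [0.3, 0.3, -1.8]
opening: 0.0554
```

```bash
python3 jar.py x3 .653 -.1615 .182 .028; python3 padw.py
```

```text
tcp [ 0.6523 -0.1612  0.0942] t 25.23 ft [ 0.3  0.3 -1.8]
wrist top 12514 [ 0.6534 -0.1509  0.1823] circ [array([ 0.653 , -0.1613]), np.float64(0.0401)] amber n,zmin,xr,yr 3455 [0.149  0.1624] [0.6274 0.6796]
scene top 304 [ 0.6533 -0.1715  0.181 ] circ [array([ 0.6539, -0.1632]), np.float64(0.0387)] amber n,zmin,xr,yr 734 [0.0971 0.1629] [0.6347 0.6811]
side top 237 [ 0.6526 -0.154   0.1809] circ [array([ 0.6527, -0.1627]), np.float64(0.0397)] amber n,zmin,xr,yr 570 [0.0976 0.164 ] [0.6261 0.677 ]
pad 0.6477 -0.0824 [59.1 62.3]
pad 0.6519 -0.161 [51.4 69.8]
pad 0.6509 -0.23 [ 58.9 185.2]
```

View pics/x3_w.png

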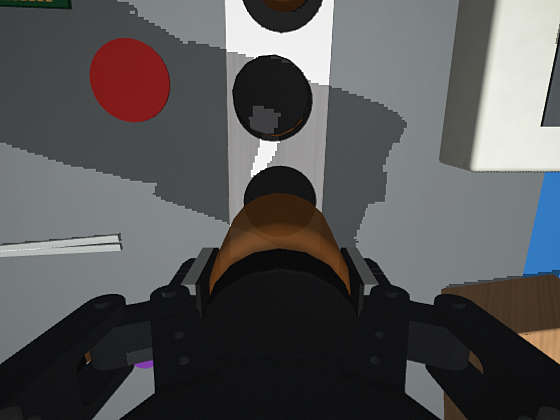

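View pics/x3_scene.png

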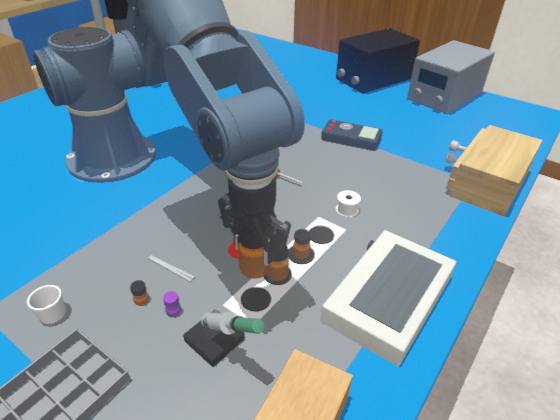

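XL hangs over pad a, the end pad by the stand. The stand is well clear in the scene picture at (214,338). Lowering.

Call:
step_arm(
  twist=[
    [0,0,0],
    [0,0,0],
    [0,0,0],
    [0,0,0],
    [0,0,0],
    [0,0,0],
    [0,0,0],
    [0,0,0],
    [0,0,0],
    [0,0,0],
    [0,0,0],
    [0,0,0],
  ],
  xyz=[
    [0,0,-0.05],
    [0,0,-0.15],
    [0,0,-0.25],
    [0,0,-0.33],
    [0,0,-0.38],
    [0,0,-0.405],
    [0,0,-0.415],
    [0,0,-0.423],
    [0,0,-0.43],
    [0,0,-0.434],
    [0,0,-0.437],
    [0,0,-0.437],
  ],
  fingers=[-1,-1,-1,-1,-1,-1,-1,-1,-1,-1,-1,-1],
)

```text
t: 26.92
tcp_pos: [0.6525, -0.1612, 0.0075]
tool_rot: [1.209, 1.209, -1.209]
ft_force: [-3.4, 1.0, 5.0]
opening: 0.055
```

Contact is +5 N. I'll release and rise.

Call:
step_arm(
  twist=[
    [0,0,0],
    [0,0,0],
    [0,0,0],
    [0,0,0],
    [0,0,0],
  ],
  xyz=[
    [0,0,0],
    [0,0,0],
    [0,0,0],
    [0,0,0],
    [0,0,0],
  ],
  fingers=[0.4,0.7,0.9,0.9,0.9],
)

```text
t: 27.55
tcp_pos: [0.6524, -0.1611, 0.0069]
tool_rot: [1.209, 1.209, -1.209]
ft_force: [0.2, 0.7, 0.1]
opening: 0.0808
```

Call:
step_arm(
  twist=[
    [0,0,0],
    [0,0,0],
    [0,0,0],
    [0,0,0],
    [0,0,0],
    [0,0,0],
  ],
  xyz=[
    [0,0,0.04],
    [0,0,0.12],
    [0,0,0.25],
    [0,0,0.4],
    [0,0,0.55],
    [0,0,0.55],
  ],
  fingers=[0.9,0.9,0.9,0.9,0.9,0.9],
)

```text
t: 28.3
tcp_pos: [0.654, -0.1616, 0.1208]
tool_rot: [1.211, 1.204, -1.206]
ft_force: [0.2, 0.4, -0.1]
opening: 0.0814
```

```bash
python3 jar.py x4 .653 -.1615 .0945 .027
```

```text
tcp [ 0.654  -0.1616  0.1208] t 28.3 ft [ 0.2  0.4 -0.1]
wrist top 4604 [ 0.6538 -0.1611  0.0958] circ [array([ 0.6539, -0.1624]), np.float64(0.0254)] amber n,zmin,xr,yr 691 [0.0624 0.0733] [0.6271 0.6804]
scene top 461 [ 0.6551 -0.1615  0.0943] circ [array([ 0.6546, -0.1596]), np.float64(0.0265)] amber n,zmin,xr,yr 717 [0.0107 0.0801] [0.6367 0.6822]
side top 212 [ 0.6511 -0.159   0.0942] circ [array([ 0.652 , -0.1602]), np.float64(0.0266)] amber n,zmin,xr,yr 237 [0.016  0.0776] [0.6246 0.6762]
```

View pics/x4_w.png

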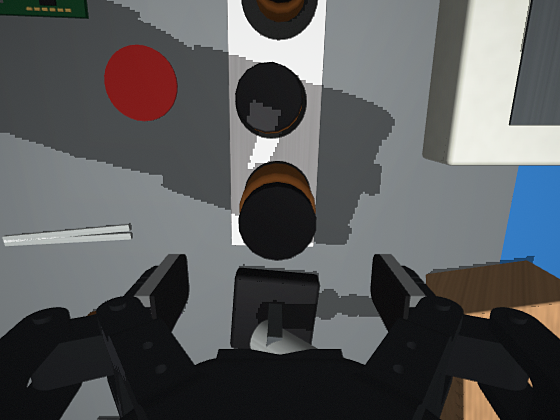

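XL stands on pad a, 1–2 mm off centre. For S I'll move back in −x first to keep clear of the iron, with the jaws at about 50 mm to miss the purple jar.

Call:
step_arm(
  twist=[
    [0,0,0],
    [0,0,0],
    [0,0,0],
    [0,0,0],
    [0,0,0],
    [0,0,0],
    [0,0,0],
    [0,0,0],
    [0,0,0],
    [0,0,0],
  ],
  xyz=[
    [-0.1,0,0],
    [-0.3,0,0],
    [-0.5,-0.03,0],
    [-0.7,-0.13,0],
    [-0.82,-0.27,0],
    [-0.903,-0.42,-0.05],
    [-0.903,-0.56,-0.12],
    [-0.903,-0.64,-0.18],
    [-0.903,-0.675,-0.2],
    [-0.903,-0.675,-0.2],
  ],
  fingers=[0.5,0.3,0.18,0.18,0.18,0.18,0.18,0.18,0.18,0.18],
  force=30,
)

```text
t: 29.7
tcp_pos: [0.4718, -0.2958, 0.0765]
tool_rot: [1.209, 1.21, -1.209]
ft_force: [0.1, 0.3, -0.2]
opening: 0.0506
```

```bash
python3 jar.py s1 .472 -.296 .045 .015
```

```text
tcp [ 0.4718 -0.2958  0.0765] t 29.7 ft [ 0.1  0.3 -0.2]
wrist top 1396 [ 0.4727 -0.2966  0.0462] circ [array([ 0.4731, -0.2974]), np.float64(0.0142)] amber n,zmin,xr,yr 299 [0.0078 0.0226] [0.4592 0.4867]
scene top 146 [ 0.4742 -0.2959  0.0448] circ [array([ 0.4733, -0.2959]), np.float64(0.0148)] amber n,zmin,xr,yr 127 [0.0031 0.0271] [0.4665 0.4881]
side top 60 [ 0.4705 -0.294   0.0447] circ [array([ 0.4709, -0.2982]), np.float64(0.0167)] amber n,zmin,xr,yr 63 [0.0055 0.0275] [0.4612 0.4828]
```

View pics/s1_w.png

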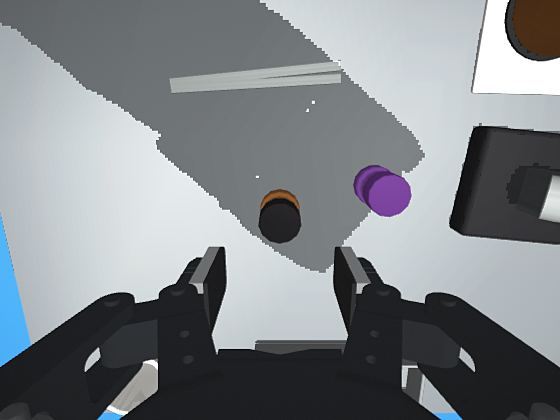

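S, the amber jar with its lid at (280,220), is centred at (.473,-.297). The purple jar at (380,190) is outside the right finger. Going down.

Call:
step_arm(
  twist=[
    [0,0,0],
    [0,0,0],
    [0,0,0],
    [0,0,0],
    [0,0,0],
    [0,0,0],
    [0,0,0],
    [0,0,0],
    [0,0,0],
    [0,0,0],
    [0,0,0],
    [0,0,0],
    [0,0,0],
  ],
  xyz=[
    [0.005,-0.004,-0.06],
    [0.005,-0.004,-0.17],
    [0.005,-0.004,-0.28],
    [0.005,-0.004,-0.38],
    [0.005,-0.004,-0.44],
    [0.005,-0.004,-0.47],
    [0.005,-0.004,-0.485],
    [0.005,-0.004,-0.485],
    [0.005,-0.004,-0.485],
    [0.005,-0.004,-0.485],
    [0.005,-0.004,-0.485],
    [0.005,-0.004,-0.485],
    [0.005,-0.004,-0.485],
  ],
  fingers=[0.18,0.18,0.18,0.18,0.18,0.18,0.18,0.18,-1,-1,-1,-1,-1],
)

```text
t: 31.48
tcp_pos: [0.4731, -0.2972, -0.0196]
tool_rot: [1.209, 1.208, -1.209]
ft_force: [-1.5, 0.8, 5.8]
opening: 0.0283
```

Call:
step_arm(
  twist=[
    [0,0,0],
    [0,0,0],
    [0,0,0],
    [0,0,0],
    [0,0,0],
    [0,0,0],
    [0,0,0],
  ],
  xyz=[
    [0,0,0],
    [0,0,0.04],
    [0,0,0.15],
    [0,0,0.28],
    [0,0,0.42],
    [0,0,0.55],
    [0,0,0.55],
  ],
  fingers=[-1,-1,-1,-1,-1,-1,-1],
)

```text
t: 32.35
tcp_pos: [0.4737, -0.2976, 0.0918]
tool_rot: [1.209, 1.205, -1.208]
ft_force: [-0.1, -0.2, -1.4]
opening: 0.0279
```

```bash
python3 jar.py s2 .473 -.297 .155 .015
```

```text
tcp [ 0.4737 -0.2976  0.0918] t 32.35 ft [-0.1 -0.2 -1.4]
wrist top 5076 [ 0.4745 -0.295   0.1574] circ [array([ 0.4733, -0.2917]), np.float64(0.0259)] amber n,zmin,xr,yr 1263 [0.1182 0.1376] [0.461  0.4884]
scene top 103 [ 0.4708 -0.3035  0.1551] circ [array([ 0.4762, -0.3032]), np.float64(0.0227)] amber n,zmin,xr,yr 59 [0.1144 0.1362] [0.4652 0.4837]
side top 85 [ 0.4713 -0.2907  0.154 ] circ [array([ 0.4738, -0.2909]), np.float64(0.0252)] amber n,zmin,xr,yr 78 [0.1153 0.1373] [0.4615 0.485 ]
```

View pics/s2_w.png

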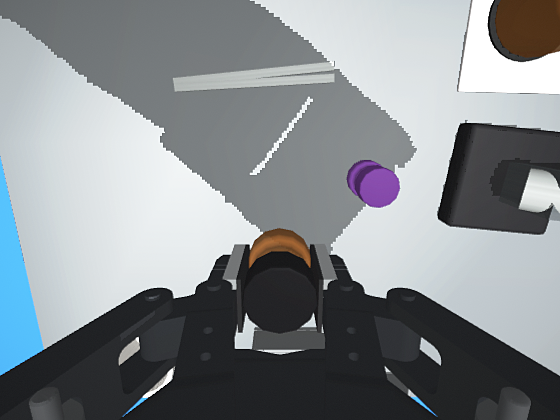

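S is held upright. I'll carry it at z≈0.11, over clear table, to pad d.

Call:
step_arm(
  twist=[
    [0,0,0],
    [0,0,0],
    [0,0,0],
    [0,0,0],
    [0,0,0],
    [0,0,0],
    [0,0,0],
    [0,0,0],
  ],
  xyz=[
    [0,0.05,0],
    [0.01,0.15,0],
    [0.02,0.28,0],
    [0.04,0.42,0],
    [0.08,0.56,0],
    [0.13,0.7,0],
    [0.19,0.83,0],
    [0.25,0.95,0],
  ],
  fingers=[-1,-1,-1,-1,-1,-1,-1,-1],
)

```text
t: 33.5
tcp_pos: [0.5227, -0.1047, 0.0896]
tool_rot: [1.209, 1.21, -1.209]
ft_force: [-0.6, -0.3, -0.3]
opening: 0.0283
```

Call:
step_arm(
  twist=[
    [0,0,0],
    [0,0,0],
    [0,0,0],
    [0,0,0],
    [0,0,0],
    [0,0,0],
    [0,0,0],
    [0,0,0],
    [0,0,0],
    [0,0,0],
  ],
  xyz=[
    [0.05,0.13,0],
    [0.12,0.27,0],
    [0.2,0.42,0],
    [0.3,0.57,0],
    [0.41,0.71,0],
    [0.52,0.81,0],
    [0.61,0.88,0],
    [0.67,0.9075,0],
    [0.67,0.9075,0],
    [0.67,0.9075,0],
  ],
  fingers=[-1,-1,-1,-1,-1,-1,-1,-1,-1,-1],
)

```text
t: 34.75
tcp_pos: [0.6559, 0.0749, 0.0896]
tool_rot: [1.209, 1.21, -1.21]
ft_force: [0.1, -1.0, -1.1]
opening: 0.0278
```

```bash
python3 jar.py s3 .657 .0745 .153 .015; python3 padw.py
```

```text
tcp [0.6559 0.0749 0.0896] t 34.75 ft [ 0.1 -1.  -1.1]
wrist top 5154 [0.657  0.0773 0.1552] circ [array([0.6571, 0.0808]), np.float64(0.026)] amber n,zmin,xr,yr 841 [0.1233 0.1352] [0.6434 0.6706]
scene top 131 [0.6548 0.0697 0.1539] circ [array([0.6571, 0.0694]), np.float64(0.0259)] amber n,zmin,xr,yr 92 [0.1121 0.1362] [0.6475 0.6685]
side top 180 [0.6564 0.0803 0.1537] circ [array([0.6571, 0.0806]), np.float64(0.0257)] amber n,zmin,xr,yr 127 [0.1114 0.1365] [0.644  0.6682]
pad 0.6566 0.0721 [57.3 65.5]
pad 0.6556 -0.0698 [191.9 234.2]
```

View pics/s3_w.png

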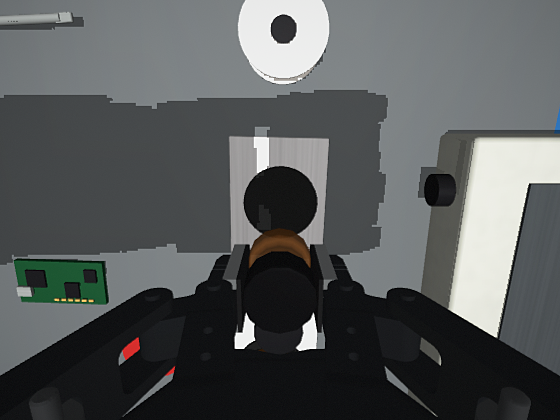

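S is over pad d, the pad visible at (280,200). Lowering.

Call:
step_arm(
  twist=[
    [0,0,0],
    [0,0,0],
    [0,0,0],
    [0,0,0],
    [0,0,0],
    [0,0,0],
    [0,0,0],
    [0,0,0],
    [0,0,0],
    [0,0,0],
    [0,0,0],
    [0,0,0],
    [0,0,0],
  ],
  xyz=[
    [0,-0.003,-0.06],
    [0,-0.003,-0.16],
    [0,-0.003,-0.27],
    [0,-0.003,-0.37],
    [0,-0.003,-0.44],
    [0,-0.003,-0.475],
    [0,-0.003,-0.49],
    [0,-0.003,-0.499],
    [0,-0.003,-0.506],
    [0,-0.003,-0.511],
    [0,-0.003,-0.515],
    [0,-0.003,-0.518],
    [0,-0.003,-0.518],
  ],
  fingers=[-1,-1,-1,-1,-1,-1,-1,-1,-1,-1,-1,-1,-1],
)

```text
t: 36.58
tcp_pos: [0.6569, 0.074, -0.013]
tool_rot: [1.209, 1.209, -1.209]
ft_force: [-4.0, -0.3, 5.4]
opening: 0.0281
```

Call:
step_arm(
  twist=[
    [0,0,0],
    [0,0,0],
    [0,0,0],
    [0,0,0],
    [0,0,0],
  ],
  xyz=[
    [0,0,0],
    [0,0,0],
    [0,0,0],
    [0,0,0],
    [0,0,0],
  ],
  fingers=[-0.2,0,0.18,0.18,0.18],
)

```text
t: 37.2
tcp_pos: [0.6568, 0.0739, -0.0137]
tool_rot: [1.209, 1.209, -1.209]
ft_force: [-0.2, 0.2, -0.0]
opening: 0.0504
```

Call:
step_arm(
  twist=[
    [0,0,0],
    [0,0,0],
    [0,0,0],
    [0,0,0],
    [0,0,0],
    [0,0,0],
    [0,0,0],
  ],
  xyz=[
    [0,0,0.04],
    [0,0,0.12],
    [0,0,0.25],
    [0,0,0.4],
    [0,0,0.6],
    [-0.2,0,0.8],
    [-0.5,0.2,0.9],
  ],
  fingers=[0.18,0.18,0.18,0.18,0.18,0.18,0.18],
)

```text
t: 38.08
tcp_pos: [0.5671, 0.1066, 0.1664]
tool_rot: [1.214, 1.205, -1.207]
ft_force: [-0.2, 1.2, -0.3]
opening: 0.0508
```

Call:
step_arm(
  twist=[
    [0,0,0],
    [0,0,0],
    [0,0,0],
    [0,0,0],
  ],
  xyz=[
    [-0.2,0.3,0],
    [-0.4,0.6,0],
    [-0.4,0.9,0],
    [-0.4,0.9,0],
  ],
  fingers=[0.18,0.18,0.18,0.18],
)

```text
t: 38.58
tcp_pos: [0.4859, 0.2903, 0.1644]
tool_rot: [1.208, 1.21, -1.205]
ft_force: [-0.7, -0.8, -0.7]
opening: 0.0504
```

```bash
for a in "f_s .657 .0745 .0515 .015" "f_m .655 -.005 .0645 .019" "f_l .648 -.0825 .0785 .023" "f_x .653 -.1615 .0945 .028"; do python3 jar.py $a | grep -v wrist; done
python3 - <<'E'
from h import *
b=np.load("scene0.npz");e=np.load("f_x_scene.npz")
for z in(b,e):
    p=z["p"].astype(int);X=cloud("scene",z["d"])
    m=(p[...,1]>p[...,0]+25)&(p[...,1]>p[...,2]+15)&(abs(X[...,0]-.47)<.06)&(abs(X[...,1])<.05)
    print("board",m.sum(),X[m].mean(0).round(4))
E
```

```text
tcp [0.4859 0.2903 0.1644] t 38.58 ft [-0.7 -0.8 -0.7]
scene top 91 [0.6585 0.073  0.0514] circ [array([0.6577, 0.0759]), np.float64(0.0155)] amber n,zmin,xr,yr 67 [0.0152 0.0323] [0.6459 0.6724]
side top 117 [0.6551 0.0766 0.0511] circ [array([0.6549, 0.0747]), np.float64(0.0151)] amber n,zmin,xr,yr 117 [0.007  0.0359] [0.6418 0.6733]
tcp [0.4868 0.2871 0.1635] t 38.73 ft [ 0.8 -0.2  0. ]
scene top 162 [ 0.6566 -0.0054  0.0643] circ [array([ 0.6563, -0.0052]), np.float64(0.0183)] amber n,zmin,xr,yr 145 [0.0124 0.0468] [0.6416 0.6745]
side top 140 [ 0.6535 -0.0019  0.0642] circ [array([ 0.6537, -0.0048]), np.float64(0.0179)] amber n,zmin,xr,yr 203 [0.009  0.0463] [0.6382 0.6697]
tcp [0.4872 0.286  0.1632] t 38.88 ft [-0.4 -0.3 -0.2]
scene top 267 [ 0.6495 -0.0842  0.0782] circ [array([ 0.6492, -0.0821]), np.float64(0.0223)] amber n,zmin,xr,yr 305 [0.0117 0.0595] [0.6323 0.6712]
side top 177 [ 0.6455 -0.0813  0.0781] circ [array([ 0.6467, -0.0828]), np.float64(0.0225)] amber n,zmin,xr,yr 268 [0.012  0.0609] [0.6253 0.6654]
tcp [0.4871 0.2864 0.1631] t 39.02 ft [ 0.1  0.4 -0.7]
scene top 464 [ 0.6547 -0.1618  0.0943] circ [array([ 0.6526, -0.1597]), np.float64(0.0271)] amber n,zmin,xr,yr 572 [0.0111 0.076 ] [0.6365 0.6815]
side top 211 [ 0.651  -0.1581  0.0941] circ [array([ 0.652 , -0.1608]), np.float64(0.0266)] amber n,zmin,xr,yr 253 [0.0172 0.0772] [0.6249 0.6759]
board 254 [0.469  0.0025 0.005 ]
board 255 [0.4692 0.0025 0.0051]
```

View pics/f_x_scene.png

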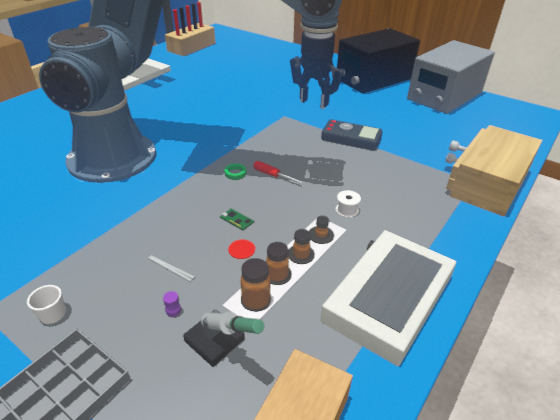

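View pics/f_x_side.png

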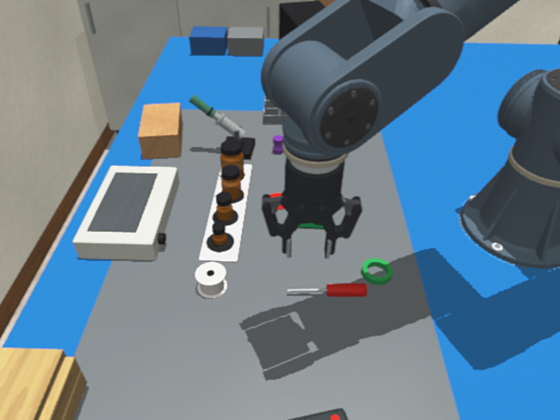

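All four jars stand in order from the stand outwards: xl (255,284), l (277,263), m (302,246), s (322,230). The board has not moved, and the arm is clear of everything. Handing in.

```bash
python3 -c "
from bench import *
print(sign_off())"
```

```text
the job is handed in; nothing more can be done
None
```

All four jars are standing upright on their pads in size order, and I handed the job in at about 39 s. The biggest is on pad a beside the soldering-iron stand, then l on b, m on c and s on d.

**Last checks:** In both fixed cameras each lid is within about 3 mm of its pad's centre, and every lid height matches a jar resting on its pad. The board moved about 0.2 mm, within measuring noise. The purple jar and the red disc were left alone, and the arm was clear of everything.

**Forces:** The wrist force readings I took stayed under 8 N throughout, including while setting the jars down.

**What disagreed:**
- **Finger position:** The fingertips sit about 33 mm behind the reported TCP, and the grasp point about 53 mm behind rather than the stated 19 mm. My first grip on jar m therefore held only its lid, so I released it before lifting, regripped lower, and used the measured offset from then on.
- **Camera offset:** The two fixed cameras differ by a steady 2–4 mm from each other, so I averaged them and cross-checked with the wrist camera.

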